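Take the grille cover off a solder fume filter

ROBOT

A 7-joint arm with a two-finger parallel gripper is mounted at the origin on a cart in front of the work surface, level with it; the furniture and walls round the work are solid. World frame = base frame: x ahead of the robot, y to its left, z up, the work surface at z = 0. Lengths are in m, angles in rad, forces in N, time in s.
With the tool pointing down it reaches from about 0.4 to 0.9 m from the base axis. Payload 5.6 kg.
Tool frame: the origin (TCP) lies at the very end of the fingers, on their centre line; the grasp point (between the pads) lies 19 mm behind it; z points along the fingers, y is the line along which they close (so a half turn about z gives the same grasp; the last joint's range is limited). The gripper opens to 92 mm and grips with 3 to 60 N. Pads are 20 mm wide; open, the fingers measure 128 mm over their backs; the gripper's body (75 mm by 189 mm) begins 69 mm behind the grasp point.
Start: joints at [-0.043, 0.468, -0.012, 1.603, 0.006, 1.071, -0.056], TCP at [0.65, -0, 0.215] pointing down, gripper open.
Joint ranges: [-2.53, 2.53], [-0.31, 2.02], [-1.57, 1.55], [0.28, 2.44], [-1.29, 4.43], [0.15, 1.84], [-2.92, 2.92]. Speed limits (rad/s): [2.57, 2.57, 3.14, 3.14, 3.14, 3.14, 3.14].

INTERFACE

Orientations are given as a unit quaternion [x, y, z, w].
In Python, from plant import * gives the robot as it stands. Calls block until the motion is done:
- movep(position, orientation): joint-space move of the TCP to a pose.
- movel(position, orientation=None, speed=0.15): straight line of the TCP; orientation=None keeps the orientation; speed is the mean speed in m/s.
- movej(angles): joint-space move.
- gripper_to(opening, grip_force=None): finger opening in m; grip_force is the grip in N (None keeps the last); returns when the fingers have stopped.
- wait(seconds).
- solve_ik(position, orientation): joint angles nearest the present ones, or None.
- sense(): the state.
- read_camera(name): name is "scene" or "side" or "wrist"; returns a dict with "image" (400x640x3 uint8, blue, green, red), "intrinsics" (3x3 intrinsics, pixels), "k1" (the pictures are not rectified: a ray, as slopes to the right and down, at radius r is drawn at 1 + k1 r^2 times it, then the intrinsics apply), "R" (3x3) and "t" (3): a world point X has camera coordinates R X + t; the wrist camera has in their place "hand_eye" (4x4, takes a point from camera to tool coordinates, whose origin is the TCP and whose axes are the flange's). Camera axes: x right, y down, z forward; pixel columns grow to the right and rows downward; lengths in m; the calibration is good to about 2 mm. A picture is of the moment at which its call begins: read the wrist's pose just before it. There is no depth.
A pose or a line that the arm cannot do raises Unreachable and nothing moves.
- job_done(): hands the job in; it is judged then, once.
Trained networks look in a picture, given as the dict that the camera call returned (one of the last four; its "shot" number tells which), for a name from the list of things; names that differ only in an ending like _2 or _b are one class to them, and where a whole thing is asked for, a point or a joint stands for the part that bears it (a point fixed in the world has none). Each returns a list of dicts, best first, with "conf" (0 to 1); they miss things now and then, are a little off and sometimes report something else, mostly with a low value. They report only what shows in the picture. A call takes as long as a camera call.
- recognise(picture, name): "rect" ([centre column, centre row, width, height] in pixels, round what is visible of it).
- outline_of(picture, name): "region" (400x640 bool, what is visible of it) and "rect" ([centre column, centre row, width, height] in pixels, round what is visible of it).
- spot_point(picture, name): "at" ([column, row] in pixels: a listed point, or the origin of a listed thing).
The state is a dict: "time_s": time; "joint_positions": joint angles; "dq": joint speeds; "effort": joint torques, N m; "tcp_pos": TCP position; "tcp_rot": TCP orientation; "ft_force": force on the tool from outside, world axes, zero at the start; "wrist_torque": the same for the moment, N m; "finger_gap": finger opening in m; "grasp_force": force on a finger pad.
Only numpy, scipy, OpenCV 4.12 (cv2) and the standard library are available. Lean on these libraries where they do the work, as an engineer would, in place of code of your own. Each camera call takes 0.05 s, during which the arm holds its last target. There are 200 camera calls.

TASK

The filter in the white fume unit on the bench is due for a change. Take the yellow-handled clip lifter out of its red holder, find the push rivet that floats in the cover's slot, slip the fork under its red pin's head and pry the pin up until the rivet lets go, then stand the lifter back in its holder. Then lift the black grille cover out by its grey rib and set it down flat, right way up, on the bare bench beside the unit, without shifting the things standing around.

Things in the scene. Friction and masses are not known exactly. Their poses are not given: they have to be found in the camera images.
- filter_unit: White box 168 (x) x 200 (y) x 64 (z) mm, fixed to the bench; origin in the middle of its underside, z up, front with dial and red switch towards -x. Its top is open (132 x 162 mm) and the cover sits in it. A bridge across the opening has a slot that the rivet's shank passes through; the cover drops 16 mm deep with 2 mm of play on each side.
- cover: Black grille cover, 140 (x) x 178 (y) mm: 4 mm flange, skirt 16 mm deep below it, 0.24 kg, held in the unit by the rivet. Origin in the middle of the flange's underside (64 mm above the unit's underside when seated, 16 mm above the bench when it lies flat on its skirt), z up, axes parallel to the unit's when seated. Level on top all over, grille bars included, save for rivet and rib.
- cover_rib (a point): Middle of the top edge of the cover's grey pull rib, which is 60 mm long (along the cover's x), 12 mm thick (y) and 24 mm tall; it stands at y = +66 mm in the cover's frame.
- clip_lifter: Clip lifter, 150 mm tall, 0.09 kg, upright on its foot in the holder; origin on the sole under the shank's axis, z up. Yellow handle 22 (x) x 20 (y) mm from z = 62 to 150 mm, steel shank 7 x 15 mm below, flat steel foot 19 mm wide from x = -10 (heel) to +34 mm (tip), 4 mm thick, at the last 15 mm a 3 mm thick fork with a notch 10 mm wide and 14 mm deep. Balanced: it stands by itself.
- fork_tip (a point): Underside of the fork's tip, 34 mm ahead (+x) of the clip lifter's origin. Rocking the lifter back on its heel by 15 to 20 degrees raises the tip by 11 to 15 mm.
- holder: Red printed holder fixed to the bench, base 96 (x) x 72 (y) mm; origin in the middle of its underside, z up. An upright sleeve, 52 (x) x 27 (y) mm inside, floor 5 mm up, with a flared mouth 54 mm up. The lifter stands in it with its axes parallel to the holder's and its origin at x = -12 mm, y = 0 in the holder's frame.
- tip_cleaner: Bystander: brass wool tip cleaner with blue base, 69 mm across, 68 mm tall, origin in the middle of its underside; stands beside the holder.
- meter: Bystander: yellow and black multimeter, 165 x 82 x 49 mm, lying behind the unit, origin in the middle of its underside.
- tin: Bystander: round white tin, 48 mm across, 22 mm tall, near the front edge to the left, origin in the middle of its underside.
- tape: Bystander: roll of amber tape, 46 mm across, 25 mm tall, near the front edge to the right, origin in the middle of its underside.
- rivet_pin (a joint): How far the push rivet's pin stands up, in m: 0 flush (two barbs below spread under the bridge and lock the cover), 0.008 fully up, at its stop (barbs drawn in, cover free; they let go at 0.006 to 0.0075). Stiff, about 10 N; stays where it is left. Red head 26 mm across, 4 mm thick, flush with the rim of the white collar round it; under it 5 mm of space above the flange's top, neck 7 mm thick.
- rivet_slot (a point): Middle of the slot in the cover's flange in which the rivet floats, at the flange's top (cover's x = y = 0, z = 4 mm). The rivet sits anywhere up to 12 mm to either side of it along the cover's y (x = 0): find it by sight or touch; shoving it takes about 9 N. Its collar is a ring 38 mm outside, 30 mm inside, 9 mm high, with one gap 26 mm wide that opens to the cover's -x side, for the fork.

How it is judged:
By the outcome, as a careful person would: the job done as asked, in the order asked, and still so for the second after the job is handed in, with the robot touching nothing.
It also fails if it takes over 72 s, if anything falls off the work surface, if the arm or the gripper's body presses on something with over 40 N, if the wrist force passes 120 N, or if a joint passes its speed limit or range.

## Working session

There is one attempt and no reset: what is moved stays moved. The work goes in short steps, each a Python script; the robot and the scene stay as the last script left them, time stands still between calls to the robot, and variables do not carry over. Pictures are saved under pics/ and viewed, at most 10 in all, crops included, and the job is handed in when it is done.

```bash
mkdir -p pics; ls
cat > h.py <<'E'
from plant import *
import numpy as np, cv2
from scipy.spatial.transform import Rotation as R
def ray(p,uv):
    K=np.array(p["intrinsics"]);k=p["k1"]
    d=np.array([(uv[0]-K[0,2])/K[0,0],(uv[1]-K[1,2])/K[1,1]]);s=d.copy()
    for _ in range(20): s=d/(1+k*(s@s))
    v=np.array([s[0],s[1],1.])
    if "R" in p:
        Rm=np.array(p["R"]);return -Rm.T@np.array(p["t"]),Rm.T@v
    H=np.array(p["hand_eye"]);Rt=R.from_quat(p["rot"]).as_matrix()
    return Rt@H[:3,3]+p["pos"],Rt@H[:3,:3]@v
def at_z(p,uv,z):
    o,d=ray(p,uv);return o+d*(z-o[2])/d[2]
def cam(n):
    s=sense();p=read_camera(n);p["pos"]=np.array(s["tcp_pos"]);p["rot"]=s["tcp_rot"];return p
def proj(p,X):
    if "R" in p: c=np.array(p["R"])@X+np.array(p["t"])
    else:
        H=np.array(p["hand_eye"]);Rt=R.from_quat(p["rot"]).as_matrix()
        c=H[:3,:3].T@(Rt.T@(np.array(X)-p["pos"])-H[:3,3])
    K=np.array(p["intrinsics"]);s=c[:2]/c[2];s=s*(1+p["k1"]*(s@s));return K[:2,:2]@s+K[:2,2]
def tri(obs):
    A=np.zeros((3,3));b=np.zeros(3)
    for p,uv in obs:
        o,d=ray(p,uv);d=d/np.linalg.norm(d);M=np.eye(3)-np.outer(d,d);A+=M;b+=M@o
    return np.linalg.solve(A,b)
E
cat > a.py <<'E'
from h import *
P={n:cam(n) for n in("scene","side","wrist")}
for n in P: cv2.imwrite(f"pics/{n}0.png",P[n]["image"])
print(sense())
for o in "filter_unit cover cover_rib clip_lifter fork_tip holder tip_cleaner meter tin tape rivet_pin rivet_slot".split():
    ob=[]
    for n in P:
        r=spot_point(P[n],o)
        if r:
            print(o,n,np.round(r[0]["at"],1),round(r[0]["conf"],2))
            if r[0]["conf"]>.5: ob.append((P[n],r[0]["at"]))
    if len(ob)>1: print("   ",tri(ob).round(4))
    elif ob: print("   z0",at_z(*ob[0],0).round(4))
E
python3 a.py
```

```text
pics
{'time_s': 0.15, 'joint_positions': array([-0.04301464,  0.46818284, -0.01161306,  1.60336497,  0.00602803,
        1.07138157, -0.05628129]), 'dq': array([-8.87555184e-05, -2.15156782e-03, -1.08729177e-04, -2.53984906e-03,
        1.09958789e-03,  1.06278109e-03, -1.58780604e-04]), 'effort': array([ 5.41294467e-04, -5.20952761e+01, -1.22385321e-02, -2.43975341e+01,
       -5.66028839e-02,  1.53196411e-02,  8.68381130e-05]), 'tcp_pos': array([ 6.49580942e-01, -5.46612797e-05,  2.13873518e-01]), 'tcp_rot': array([ 7.07109954e-01,  7.07103308e-01, -5.01345794e-04, -4.15998436e-04]), 'ft_force': array([-0.5596452 ,  0.71538461, -0.03139928]), 'wrist_torque': array([-0.03384809, -0.08261218, -0.01323561]), 'grasp_force': 0.0, 'finger_gap': 0.09196178372312502}
filter_unit scene [300.  256.6] 0.71
filter_unit wrist [190.5 133.9] 0.51
    [0.518  0.0502 0.0125]
cover scene [296.5 237.8] 0.68
cover side [308.9 233.5] 0.72
cover wrist [189.2 131.2] 0.97
    [0.5312 0.0501 0.069 ]
cover_rib scene [274.5 242.1] 0.89
cover_rib side [290.7 242.1] 0.85
cover_rib wrist [195.5  57.8] 0.93
    
[... 265 characters left out ...]
12 -0.2704 -0.0097]
tip_cleaner scene [383.  183.6] 0.84
tip_cleaner side [379.9 185.7] 0.79
tip_cleaner wrist [194.4 390.1] 0.67
    [ 0.4742 -0.3074 -0.0035]
meter scene [249.2 202. ] 0.63
meter side [262.7 203.1] 0.71
meter wrist [409.7 219.5] 0.86
    [ 0.7572 -0.0566 -0.0082]
tin scene [330.2 318.5] 0.9
tin side [338.6 300. ] 0.84
tin wrist [66.2 24.9] 0.92
    [0.3825 0.1571 0.0016]
tape scene [407.5 215.4] 0.79
tape side [399.4 216.8] 0.64
    [ 0.3224 -0.0668  0.1394]Traceback (most recent call last):
  File "a.py", line 8, in <module>
    r=spot_point(P[n],o)
ValueError: it knows: clip_lifter, cover, cover_rib, filter_unit, fork_tip, holder, meter, rivet_slot, tape, tin, tip_cleaner
```

```bash
python3 -c "
import cv2,numpy as np
a=[cv2.imread(f'pics/{n}0.png') for n in('scene','wrist')]
cv2.imwrite('pics/c0.png',cv2.resize(np.vstack(a),(640,600) if 0 else (480,600)))"
```

```text
(no output)
```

View pics/scene0.png

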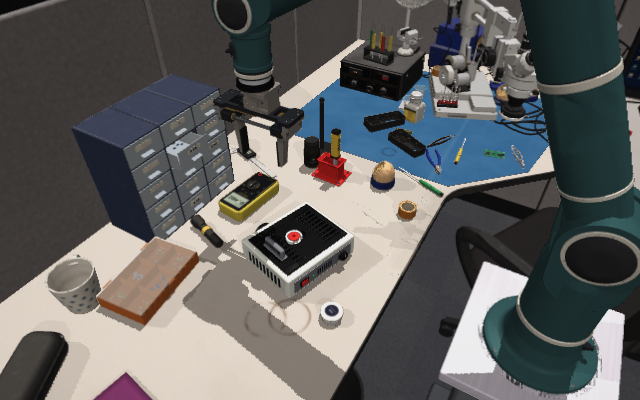

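View pics/wrist0.png

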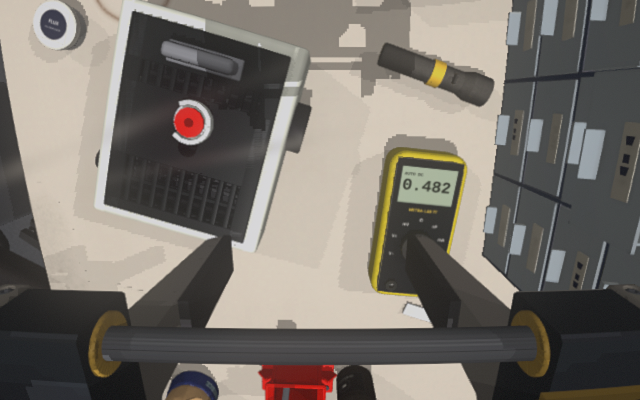

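The scene view shows the unit around (297,250), the red rivet at (293,237), the rib at (274,245), and the holder at (331,168) with the yellow lifter and a black bottle next to it. In the wrist view the unit is turned about −15°. The collar gap faces left, towards the front, and the rivet is at (189,122). Next I'll scout from above the holder and the unit.

```bash
cat > b.py <<'E'
from h import *
q=[.70711,.70711,0,0]
p=cam("wrist");H=np.array(p["hand_eye"]);print(H.round(3).tolist(),np.array(p["intrinsics"]).tolist(),p["k1"]);c=at_z(p,(320,180),.07)-p["pos"];print(c)
def look(t,z,h,name):
    # aim the optical axis pixel (320,150) at t on height h
    Rt=R.from_quat(q).as_matrix();pp=dict(p,rot=q,pos=np.array([0,0,z]))
    o=at_z(pp,(320,170),h)
    movep([t[0]-o[0],t[1]-o[1],z],q)
    P=cam("wrist");cv2.imwrite(f"pics/{name}.png",P["image"]);return P
def pts(P,names):
    for n,h in names:
        r=spot_point(P,n)
        for e in r[:2]: print(n,np.round(e["at"],1),round(e["conf"],2),at_z(P,e["at"],h).round(4))
    for n in ("rivet_pin","cover","filter_unit","holder"):
        r=outline_of(P,n)
        if r and r[0]["conf"]>.3:
            c=max(cv2.findContours(r[0]["region"].astype(np.uint8),0,2)[0],key=cv2.contourArea)
            b=cv2.boxPoints(cv2.minAreaRect(c));h={"rivet_pin":.077,"cover":.068,"filter_unit":.064,"holder":.0}[n]
            m=cv2.moments(c);print(n,"ctr",at_z(P,(m["m10"]/m["m00"],m["m01"]/m["m00"]),h).round(4),"corners",[at_z(P,x,h)[:2].round(4).tolist() for x in b])
P=look((.62,-.27),.30,.1,"hold1")
pts(P,[("clip_lifter",.005),("fork_tip",.005),("holder",0),("tip_cleaner",0)])
P=look((.535,.05),.27,.07,"unit1")
pts(P,[("cover",.064),("cover_rib",.092),("rivet_slot",.068),("filter_unit",0)])
print(sense()["time_s"])
im=np.vstack([cv2.imread("pics/hold1.png"),cv2.imread("pics/unit1.png")])
cv2.imwrite("pics/hold1s.png",cv2.resize(im,(480,600)))
E
python3 b.py
```

```text
[[-0.002, -0.962, -0.273, 0.078], [1.0, -0.002, 0.0, -0.001], [-0.001, -0.273, 0.962, -0.17], [0.0, 0.0, 0.0, 1.0]] [[351.4994965522147, 0.0, 318.828923467794], [0.0, 351.4994965522147, 200.27814231019732], [0.0, 0.0, 1.0]] -0.0667708340913146
[ 0.00064193  0.00766698 -0.14458303]
clip_lifter [309.2 152.6] 0.96 [ 0.6065 -0.2618  0.005 ]
fork_tip [336.2 154.6] 0.78 [ 0.6423 -0.2645  0.005 ]
holder [321.3 153.4] 0.74 [ 0.6226 -0.2636  0.    ]
tip_cleaner [215.6 182.9] 0.78 [ 0.4773 -0.3041  0.    ]
holder ctr [ 0.6233 -0.2599  0.    ] corners [[0.5678, -0.2997], [0.5722, -0.226], [0.6708, -0.2291], [0.6704, -0.3032]]
cover [317.5 167.7] 0.96 [0.5332 0.0497 0.064 ]
cover_rib [337.3 111.9] 0.79 [0.5527 0.1095 0.092 ]
rivet_slot [317.9 167.8] 0.75 [0.5337 0.0503 0.068 ]
rivet_pin ctr [0.5357 0.061  0.077 ] corners [[0.5177, 0.0608], [0.5354, 0.0784], [0.5531, 0.0607], [0.5353, 0.0427]]
cover ctr [0.5336 0.0562 0.068 ] corners [[0.4324, -0.0122], [0.4923, 0.154], [0.6244, 0.1151], [0.5794, -0.0614]]
filter_unit ctr [0.5341 0.0584 0.064 ] corners [[0.4128, -0.0157], [0.4819, 0.1689], [0.65, 0.1195], [0.6019, -0.08]]
holder ctr [ 0.6267 -0.2962  0.    ] corners [[0.5704, -0.2671], [0.6721, -0.269], [0.6778, -0.337], [0.5717, -0.3346]]
4.975
```

View pics/hold1.png

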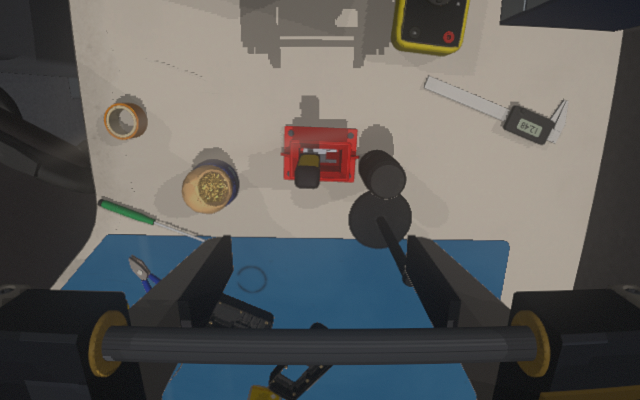

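View pics/unit1.png

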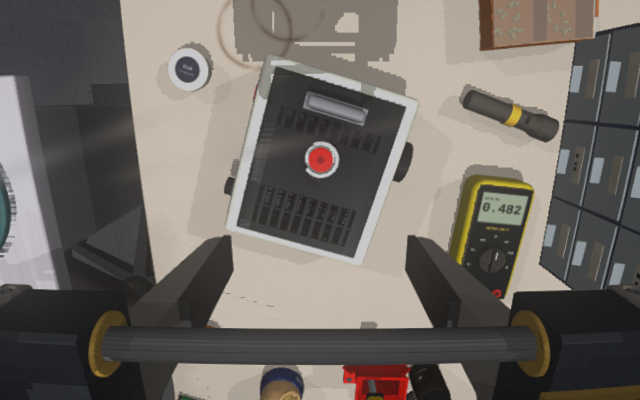

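The holder view shows the handle at (307,170), on the −x side of the sleeve, so the fork points +x and the holder yaw is about −2°. A black can and an antenna stand to its right at (382,175) and (380,220). In the unit view the unit is turned about −17°, and the rivet at (321,159) sits about 11 mm from the slot's middle towards the rib. I'll grasp the lifter now.

```bash
cat >> h.py <<'E'
R0=R.from_quat([.70711,.70711,0,0])
def q_(yaw_deg,rock=0):  # rock: tip-up (about -lifter y)
    return (R.from_euler('z',yaw_deg,degrees=True)*R.from_euler('y',-rock,degrees=True)*R0).as_quat()
E
cat > c.py <<'E'
from h import *
q=q_(-2)
gripper_to(.056,60)
movep([.609,-.2625,.24],q)
p=cam("wrist");cv2.imwrite("pics/hold2.png",p["image"])
L=[]
for n,h in(("clip_lifter",.005),("fork_tip",.005),("holder",0)):
    for e in spot_point(p,n)[:1]: print(n,np.round(e["at"]),e["conf"],at_z(p,e["at"],h).round(4))
r=outline_of(p,"clip_lifter")
if r: print(r[0]["rect"],[at_z(p,(r[0]["rect"][0],r[0]["rect"][1]+k*r[0]["rect"][3]),.155).round(4) for k in(-.5,0,.5)])
print(proj(p,[.609,-.2625,.155]))
print(sense()["time_s"])
E
python3 c.py
```

```text
clip_lifter [319. 173.] 0.85 [ 0.6097 -0.2645  0.005 ]
fork_tip [347. 174.] 0.92 [ 0.6417 -0.266   0.005 ]
holder [330. 171.] 0.78 [ 0.6228 -0.2633  0.    ]
[324.9, 197.0, 46.9, 55.6] [array([ 0.6146, -0.2313,  0.155 ]), array([ 0.614 , -0.2525,  0.155 ]), array([ 0.6134, -0.2746,  0.155 ])]
[318.711487   209.94378062]
7.1167
```

View pics/hold2.png

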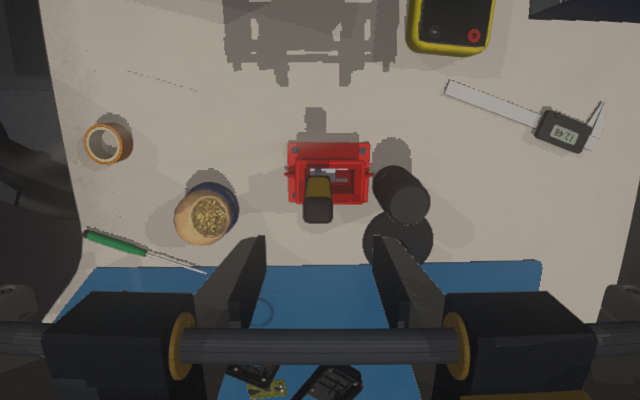

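The handle's top is at (318,209), and the projected position matches at (319,210). I'll grasp it, lift, and stage in front of the rivet.

```bash
cat > d.py <<'E'
from h import *
q=q_(-2)
movel([.6095,-.263,.096],q,speed=.12)
print(gripper_to(0,60));s=sense();print(s["finger_gap"],s["grasp_force"],s["tcp_pos"],s["ft_force"])
np.save("grasp.npy",s["tcp_pos"])
movel([.6095,-.263,.20],q,speed=.12)
s=sense();print(s["finger_gap"],s["grasp_force"],s["ft_force"])
yaw=-17.2;c,n=np.cos(np.radians(yaw)),np.sin(np.radians(yaw));u=np.array([c,n])
riv=np.array([.5357,.061])
xy=riv-u*.062
movep([*xy,.20],q_(yaw))
movel([*xy,.068+.010+.091],speed=.1)
p=cam("wrist");cv2.imwrite("pics/st1.png",p["image"])
import pickle;pickle.dump(p,open("st1.pkl","wb"))
for nm,h in(("fork_tip",.078),("clip_lifter",.078),("rivet_slot",.068),("cover",.064),("cover_rib",.092)):
    for e in spot_point(p,nm)[:1]: print(nm,np.round(e["at"]),round(e["conf"],2),at_z(p,e["at"],h).round(4))
r=outline_of(p,"rivet_pin")
if r:
    m=cv2.moments(r[0]["region"].astype(np.uint8));uv=(m["m10"]/m["m00"],m["m01"]/m["m00"]);print(r[0]["rect"],uv,at_z(p,uv,.077))
s=sense();print(s["tcp_pos"],s["time_s"],proj(p,[*(xy+u*.034),.078]))
cv2.imwrite("pics/st1c.png",cv2.resize(p["image"][60:310,180:500],None,fx=2.4,fy=2.4,interpolation=2))
E
python3 d.py
```

```text
False
0.02169138799482847 60.000019669532776 [ 0.60941875 -0.26301292  0.09596862] [0.50796671 0.3112854  0.99039384]
0.02198454398099529 59.99966561794281 [-0.09928756  0.39747167 -0.53271781]
fork_tip [361. 207.] 0.87 [0.5064 0.0675 0.078 ]
clip_lifter [320. 206.] 0.71 [0.4766 0.0772 0.078 ]
rivet_slot [398. 211.] 0.74 [0.535  0.0516 0.068 ]
cover [395. 212.] 0.73 [0.5326 0.0506 0.064 ]
cover_rib [411. 136.] 0.65 [0.5537 0.111  0.092 ]
[398.8, 204.3, 34.5, 31.4] (398.9149940968123, 203.57260920897284) [0.53566337 0.06094127 0.077     ]
[0.47674885 0.07940031 0.16943546] 12.275 [363.22623935 203.95165625]
```

View pics/st1c.png

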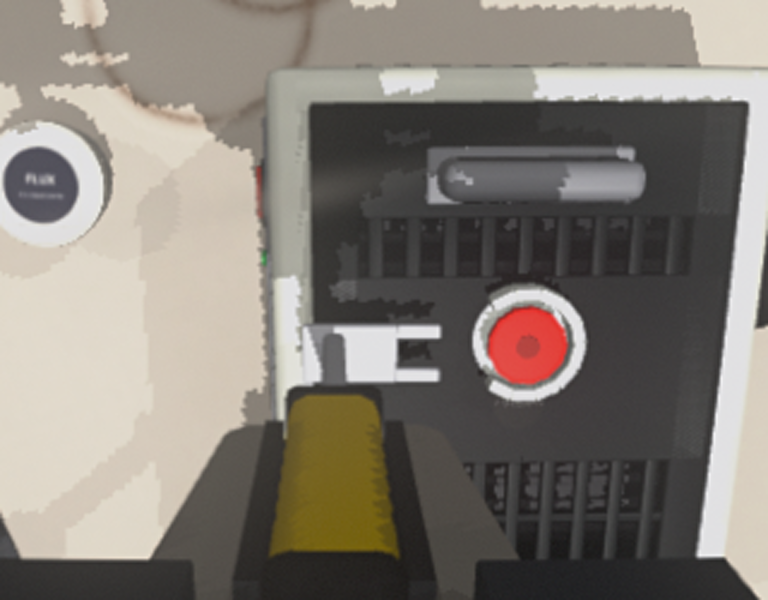

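The fork, at (440,350) in the crop, points at the rivet at (528,345), and the unit's edges are parallel to the image, so the yaw is right. I'm zooming in on the collar gap before inserting.

Run:
```python
from h import *
import pickle
p=pickle.load(open("st1.pkl","rb"));im=p["image"]
a=cv2.resize(im[175:235,345:425],(640,480),interpolation=2)
s=cam("scene");uv=proj(s,[.53,.062,.077]).astype(int);print(uv)
b=s["image"][uv[1]-22:uv[1]+22,uv[0]-6-12:uv[0]+12-6+0]
b=cv2.resize(b,(160,480*44//44),interpolation=2)
cv2.imwrite("pics/zoom.png",np.hstack([a,b]))
g=lambda X:proj(p,X).round(1)
yaw=np.radians(-17.2);u=np.array([np.cos(yaw),np.sin(yaw)]);v=np.array([-u[1],u[0]]);r=np.array([.5357,.061])
for k in(-.013,.013):print("gap edge top/bottom",g([*(r-u*.0139+v*k),.077]),g([*(r-u*.0139+v*k),.068]))
```

```text
[294 237]
gap edge top/bottom [380.4 219.4] [378.5 215.8]
gap edge top/bottom [381.9 187.3] [380.  184.6]
```

View pics/zoom.png

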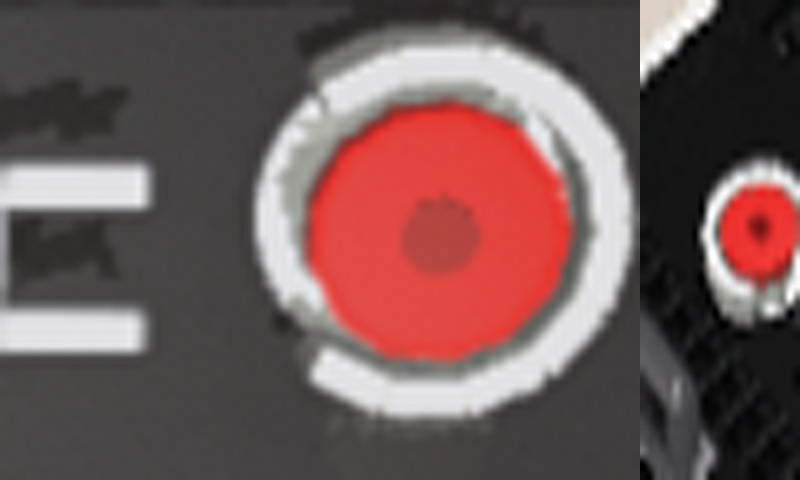

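The collar gap faces the fork where predicted, with collar ends at about (315,100) and (315,360). The fork sits about 1.7 mm to the −y side, so I'll correct that. Then I'll touch down for height, raise a hair, and slide in under force watch.

```bash
cat > e.py <<'E'
from h import *
yaw=-17.2;a=np.radians(yaw);u=np.array([np.cos(a),np.sin(a)]);v=np.array([-u[1],u[0]]);riv=np.array([.5357,.061])
base=riv+v*.0017
def go(d,z,sp=.03): movel([*(base-u*d),z],q_(yaw),speed=sp)
go(.062,.1655);wait(.15);f0=np.array(sense()["ft_force"]);z=.1655
for i in range(20):
    z-=.0005;go(.062,z,.02);wait(.05);s=sense();f=s["ft_force"]-f0
    if f[2]>2.5: break
print("touch cmd",z,"meas",s["tcp_pos"][2],f)
z+=.0007;go(.062,z)
go(.044,z,.05);wait(.1);s=sense();print(44,(s["ft_force"]-f0).round(1),s["tcp_pos"][2])
d=.044
while d>.0225:
    d-=.001;go(d,z,.02);s=sense();f=s["ft_force"]-f0;fu=f[:2]@u;fv=f[:2]@v
    print(round(d*1e3,1),round(fu,1),round(fv,1),round(f[2],1),round(s["tcp_pos"][2],4))
    if abs(fu)>6 or abs(f[2])>8: break
wait(.1);s=sense();print(s["tcp_pos"],s["ft_force"]-f0,s["time_s"])
np.savez("ins.npz",z=z,d=d,f0=f0,p=s["tcp_pos"])
p=cam("wrist");w=cam("scene")
import pickle;pickle.dump(p,open("ins.pkl","wb"))
x=cv2.resize(p["image"][150:250,290:450],(640,400),interpolation=2)
cv2.imwrite("pics/ins.png",x)
E
python3 e.py
```

```text
touch cmd 0.1585 meas 0.1588891655975223 [-1.73038501 -0.36260985  4.20798861]
44 [ 0.2 -1.  -1. ] 0.1590353042797178
43.0 -0.2 -0.4 0.4 0.1592
42.0 0.3 -1.2 -0.5 0.1592
41.0 -0.1 0.4 -0.3 0.1592
40.0 0.0 0.1 -0.9 0.1592
39.0 -0.2 0.5 -1.4 0.1592
38.0 -0.2 -0.6 -2.0 0.1592
37.0 -0.1 0.3 -1.4 0.1592
36.0 0.7 -0.1 -1.3 0.1592
35.0 -0.4 -0.7 -0.3 0.1592
34.0 -0.2 -0.2 -0.5 0.1592
33.0 -0.1 -1.0 -0.5 0.1592
32.0 0.3 -0.2 -1.4 0.1592
31.0 0.2 -0.9 -1.6 0.1592
30.0 0.9 0.7 -1.9 0.1592
29.0 -0.1 -0.7 0.2 0.1592
28.0 0.2 -0.5 -0.8 0.1592
27.0 0.5 -0.4 -0.9 0.1592
26.0 0.7 -0.1 -1.4 0.1592
25.0 0.4 1.0 -1.1 0.1592
24.0 0.0 -1.1 -1.8 0.1592
23.0 0.1 -0.2 -1.0 0.1592
22.0 -0.4 -0.2 -0.2 0.1591
[0.51504146 0.06918651 0.15915013] [ 0.28162575  0.5631588  -0.91849847] 23.4167
```

View pics/ins.png

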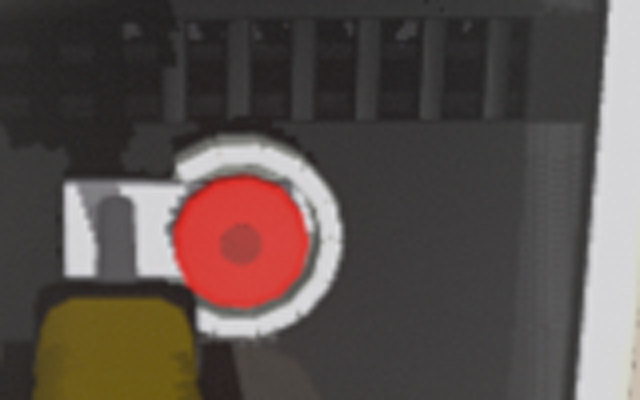

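The fork is fully under the red head at (240,242) in the crop, with the notch around the neck and no forces. I'm rocking it back about the heel while watching force and moment.

```bash
cat > f.py <<'E'
from h import *
yaw=-17.2;a=np.radians(yaw);u=np.array([np.cos(a),np.sin(a)]);v=np.array([-u[1],u[0]]);riv=np.array([.5357,.061])
D=np.load("ins.npz");f0=D["f0"];heel=np.array([*(riv+v*.0017-u*(.022+.010)),float(D["z"])-.0909-.0003])
def rock(t,sp=.02):
    th=np.radians(t);c,s=np.cos(th),np.sin(th)
    x=.010*c-.0909*s;z=.010*s+.0909*c
    movel(heel+np.array([*(u*x),z]),q_(yaw,t),speed=sp)
if __name__=="__main__":
    m0=np.array(sense()["wrist_torque"])
    for t in [2,4,6,8,9.5,11,12,13,14,15,16]:
        rock(t);s=sense();f=s["ft_force"]-f0;m=s["wrist_torque"]-m0
        print(t,"f",round(f[:2]@u,1),round(f[:2]@v,1),round(f[2],1),"m_v",round(m[:2]@v,2),"gap",round(s["finger_gap"],4))
        if np.linalg.norm(f)>45 or abs(m[:2]@v)>4.5: break
    wait(.1)
    p=cam("wrist")
    print(s["time_s"])
    cv2.imwrite("pics/pry.png",cv2.resize(p["image"][130:250,290:482],(768,480),interpolation=2))
E
python3 f.py
```

```text
2 f 0.8 -0.9 -0.5 m_v -0.16 gap 0.0221
4 f 0.3 -0.4 -2.3 m_v 0.12 gap 0.0217
6 f 1.9 -0.4 1.0 m_v -0.14 gap 0.0219
8 f 1.8 -2.0 0.3 m_v -0.43 gap 0.0217
9.5 f 3.5 -1.8 1.6 m_v -0.56 gap 0.0217
11 f 3.7 -1.5 2.1 m_v -0.62 gap 0.0216
12 f 2.9 -0.7 1.9 m_v -0.72 gap 0.0218
13 f 2.1 -0.9 3.6 m_v -0.67 gap 0.0217
14 f 2.4 -1.0 4.2 m_v -0.66 gap 0.0214
15 f 3.1 -1.0 5.5 m_v -0.59 gap 0.0218
16 f 2.3 0.0 5.3 m_v -0.55 gap 0.0215
26.5333
```

View pics/pry.png

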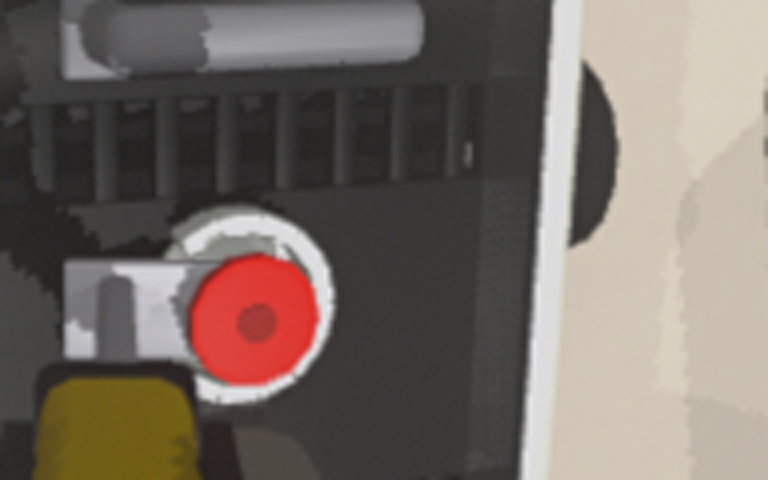

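The head, at (256,320) in the crop, has clearly risen relative to the collar, but I see no jump at the stop yet. I'm rocking further.

```bash
cat > g.py <<'E'
from f import *
s=sense();m0=np.zeros(3)
for t in [17,18,19,20,21,22]:
    rock(t);s=sense();f=s["ft_force"]-f0;m=s["wrist_torque"]-m0
    print(t,"f",round(f[:2]@u,1),round(f[:2]@v,1),round(f[2],1),"m_v",round(m[:2]@v,2))
    if f[2]>15 or abs(m[:2]@v)>2: break
wait(.1);p=cam("wrist");print(s["time_s"])
import pickle;pickle.dump(p,open("pry.pkl","wb"))
# measure head height from apparent position: head centre ray intersected with x=u-line of rivet (neck axis)
def ctr(p):
    h=cv2.cvtColor(p["image"],cv2.COLOR_BGR2HSV);k=((h[...,0]<8)|(h[...,0]>172))&(h[...,1]>150)&(h[...,2]>120)
    n,l,st,c=cv2.connectedComponentsWithStats(k.astype(np.uint8))
    g=proj(p,[*riv,.082]);j=min((j for j in range(1,n) if st[j,4]>150),key=lambda j:np.linalg.norm(c[j]-g));return c[j],st[j]
for fn in("st1.pkl","ins.pkl","pry.pkl"):
    P=pickle.load(open(fn,"rb"));c,st=ctr(P);print(fn,c.round(1),st[2:],[at_z(P,c,z)[:2].round(4).tolist() for z in(.077,.085)])
E
python3 g.py
```

```text
17 f 1.0 -1.2 8.3 m_v -0.15
18 f -1.1 -1.4 11.0 m_v 0.07
19 f -2.4 -1.3 15.7 m_v 0.36
27.4333
st1.pkl [399.3 203.5] [ 32  32 804] [[0.536, 0.0609], [0.5349, 0.0637]]
ins.pkl [349.7 209.9] [ 33  33 863] [[0.5361, 0.061], [0.5361, 0.0636]]
pry.pkl [352.8 209.4] [ 31  32 795] [[0.5382, 0.0566], [0.5355, 0.0603]]
```

The force rises from 17°, so the stop is reached, and the apparent head height fits 8 mm up. I'll un-rock, withdraw, and check that the pin stayed up and whether the lifter slipped in the grip.

```bash
cat > i.py <<'E'
from f import *
import pickle
from scipy.spatial.transform import Rotation as R
for t in(12,5,0): rock(t,.05)
z=heel[2]+.0909+.0009;b=riv+v*.0017
movel([*(b-u*.022),z],q_(yaw),speed=.03);movel([*(b-u*.062),z],speed=.06)
movel([*(b-u*.062),.169],speed=.06);wait(.1)
p=cam("wrist");pickle.dump(p,open("wd.pkl","wb"));cv2.imwrite("pics/wd.png",p["image"])
P=pickle.load(open("st1.pkl","rb"))
T=P["image"][188:226,300:368];
r=cv2.matchTemplate(p["image"][150:260,260:420],T,cv2.TM_CCOEFF_NORMED);_,m,_,l=cv2.minMaxLoc(r);print("shift px",l[0]-40,l[1]-38,m)
for nm in("fork_tip","clip_lifter"): print(nm,[np.round(e["at"],1) for e in spot_point(p,nm)[:1]])
h=cv2.cvtColor(p["image"],cv2.COLOR_BGR2HSV);k=((h[...,0]<8)|(h[...,0]>172))&(h[...,1]>150)&(h[...,2]>120)
n,l,st,c=cv2.connectedComponentsWithStats(k.astype(np.uint8));g=proj(p,[*riv,.085]);j=min((j for j in range(1,n) if st[j,4]>150),key=lambda j:np.linalg.norm(c[j]-g))
print(c[j],st[j],[at_z(p,c[j],zz)[:2].round(4).tolist() for zz in(.077,.081,.085)],"expected flush px",proj(p,[.536,.061,.077]),"up",proj(p,[.536,.061,.085]))
print(spot_point(p,"cover")[0],at_z(p,spot_point(p,"cover")[0]["at"],.064));s=sense();print(s["tcp_pos"],s["finger_gap"],s["ft_force"],s["time_s"])
cv2.imwrite("pics/wdc.png",cv2.resize(p["image"][150:270,270:462],(768,480),interpolation=2))
E
python3 i.py
```

```text
shift px 0 0 0.9950097799301147
fork_tip [array([363. , 207.5])]
clip_lifter [array([318. , 203.2])]
[401.41789216 208.4754902 ] [386 193  33  32 816] [[0.5372, 0.0585], [0.5366, 0.06], [0.536, 0.0615]] expected flush px [399.21123863 205.99358954] up [401.52732667 209.03038421]
{'at': [395.2, 215.3], 'conf': 0.97} [0.5327358  0.04951556 0.064     ]
[0.47688973 0.08094238 0.16886425] 0.02226125630307121 [-0.27015334 -0.27142843 -0.56314365] 30.375
```

The fork hasn't slipped (0 px shift) and the pin reads up. I'm returning the lifter to its holder, then making one composite picture to check the standing lifter, the pin and the bare bench for placing.

```bash
cat > j.py <<'E'
from h import *
G=np.load("grasp.npy");q=q_(-2)
s=sense()["tcp_pos"];movel([s[0],s[1],.20],speed=.2)
movep([.6095,-.263,.20],q);wait(.15);f0=np.array(sense()["ft_force"])
movel([.6095,-.263,.150],q,speed=.1);print((sense()["ft_force"]-f0).round(1))
for z in(.12,.10,.0968):
    movel([.6095,-.263,z],speed=.06);f=sense()["ft_force"]-f0;print(z,f.round(1))
    if np.linalg.norm(f)>12: print("STOP");raise SystemExit
gripper_to(.056);wait(.1)
movel([.6095,-.263,.23],speed=.2)
p=cam("wrist");c=cam("scene")
for nm,h in(("clip_lifter",.005),("fork_tip",.005),("holder",0)):
    for e in spot_point(p,nm)[:1]: print(nm,np.round(e["at"]),round(e["conf"],2),at_z(p,e["at"],h).round(4))
print("brick",[at_z(c,x,0).round(3).tolist() for x in((146,322),(200,266),(98,303))],"tape",at_z(c,(407,212),.012),sense()["time_s"])
a=np.radians(-17.2);u=np.array([np.cos(a),np.sin(a)]);v=np.array([-u[1],u[0]]);C=np.array([.52,.28])
im=c["image"].copy()
for z,col in((0,(0,255,0)),(.02,(255,0,255))):
    cv2.polylines(im,[np.array([proj(c,[*(C+i*.07*u+j*.089*v),z]) for i,j in((1,1),(1,-1),(-1,-1),(-1,1))]).astype(np.int32)],True,col,1)
x=cv2.resize(im[100:400,80:480],(640,480));
w=cv2.imread("pics/wdc.png");
y=p["image"][120:260,240:420]
b=np.hstack([x,np.vstack([cv2.resize(w[100:400,400:700],(160,160)),cv2.resize(y,(160,160)),np.zeros((160,160,3),np.uint8)])])
cv2.imwrite("pics/comp.png",b)
for ya in(72.8,-107.2): print(ya,solve_ik([.553,.112,.12],q_(ya)),solve_ik([.5395,.343,.06],q_(ya)))
E
python3 j.py
```

```text
[0.2 0.3 1.3]
0.12 [ 1.5  1.9 -0.5]
0.1 [ 0.5  1.1 -0.1]
0.0968 [1.1 2.  0.7]
clip_lifter [321. 169.] 0.64 [ 0.6109 -0.26    0.005 ]
fork_tip [352. 172.] 0.96 [ 0.6451 -0.2641  0.005 ]
brick [[0.706, 0.358, 0.0], [0.712, 0.188, 0.0], [0.831, 0.377, 0.0]] tape [ 0.36277681 -0.21277862  0.012     ] 36.0667
72.8 [-0.14139346  0.44911274 -0.14825423  1.88601228  0.08843099  0.81272165
  0.93458776] [-0.43087486  0.65143098 -0.25885612  1.71929648  0.21826735  0.7991311
  0.4787333 ]
-107.2 [-0.62514917  0.46585133  0.46678198  1.91876844 -0.27994351  0.82065116
 -1.87955693] [-0.90352675  0.65551602  0.39428878  1.75437825 -0.33315702  0.79811944
 -2.21889273]
```

View pics/comp.png

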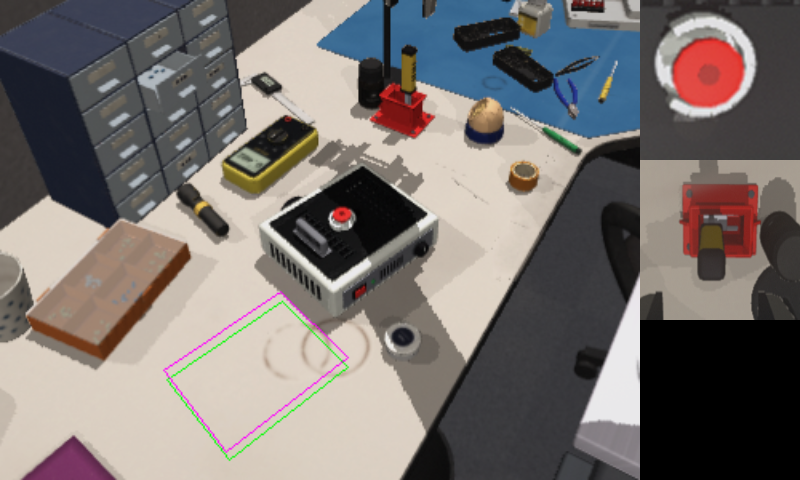

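The lifter stands in its holder, the red head sits raised above the collar, and the outlined bench area is clear of the tin, the unit and the box. Now I'll grasp the rib and lift gently.

```bash
cat > k.py <<'E'
from h import *
a=np.radians(-17.2);u=np.array([np.cos(a),np.sin(a)]);v=np.array([-u[1],u[0]]);q=q_(72.8)
r=np.array([.5529,.1118])
movep([*r,.17],q);gripper_to(.026,60)
p=cam("wrist")
for nm,h in(("cover_rib",.092),("cover",.064)):
    for e in spot_point(p,nm)[:1]: print(nm,np.round(e["at"]),round(e["conf"],2),at_z(p,e["at"],h).round(4))
o=outline_of(p,"cover_rib")
if o: print([at_z(p,o[0]["rect"][:2],.09).round(4)])
wait(.1);f0=np.array(sense()["ft_force"])
for z in(.11,.085,.0725):
    movel([*r,z],q,speed=.08);f=sense()["ft_force"]-f0;print(z,f.round(1))
    if np.linalg.norm(f)>8: movel([*r,.12]);raise SystemExit("contact")
gripper_to(0,60);s=sense();print(s["finger_gap"],s["grasp_force"],s["ft_force"]-f0)
for dz in(.003,.007,.012,.018,.026):
    movel([*r,.0725+dz],speed=.04);s=sense();f=s["ft_force"]-f0;print(dz,f.round(1),(s["wrist_torque"]).round(2),round(s["finger_gap"],4))
    if f[2]<-14: print("STUCK");break
np.save("f0.npy",f0);print(s["time_s"],s["tcp_pos"])
p=cam("side");cv2.imwrite("pics/lift.png",p["image"])
E
python3 k.py
```

```text
cover_rib [318. 209.] 0.95 [0.5523 0.1113 0.092 ]
cover [240. 195.] 0.77 [0.5305 0.0521 0.064 ]
[array([0.5236, 0.0563, 0.09  ])]
0.11 [ 0.4  0.  -0.5]
0.085 [ 0.3 -0.8 -1.1]
0.0725 [-0.1  0.2 -0.7]
0.011364809755832343 59.99717116355896 [-0.56617471 -0.91155522 -1.12115463]
0.003 [-0.1 -0.2 -3.4] [ 0.25 -0.13  0.01] 0.0114
0.007 [-0.7 -0.2 -3.3] [ 0.27 -0.13 -0.01] 0.0114
0.012 [-0.4 -0.5 -3.5] [ 0.23 -0.13  0.02] 0.0113
0.018 [-0.8  0.2 -3.7] [ 0.2  -0.09 -0.03] 0.0115
0.026 [-0.2 -1.1 -3.3] [ 0.22 -0.08 -0.05] 0.0114
41.8667 [0.55319553 0.11187089 0.09891358]
```

The cover is free at 3.4 N, which is just its weight. I'm carrying it over and setting it down with contact detection.

```bash
cat > l.py <<'E'
from h import *
q=q_(72.8);r=np.array([.5529,.1118]);t=np.array([.5395,.343])
movel([*r,.145],q,speed=.12)
movel([*t,.145],q,speed=.15)
movel([*t,.040],q,speed=.1)
wait(.1);f0=np.array(sense()["ft_force"]);z=.032
movel([*t,z],speed=.05)
while z>.0225:
    z-=.001;movel([*t,z],speed=.03);f=sense()["ft_force"]-f0
    if f[2]>2.2: break
wait(.1);s=sense();print(z,s["tcp_pos"],(s["ft_force"]-f0).round(1),(s["wrist_torque"]).round(2))
gripper_to(.026);wait(.2)
movel([*t,.12],speed=.15);movel([*t,.24],speed=.2)
movep([.52,.22,.27],q_(0))
p=cam("wrist");c=cam("scene");sd=cam("side")
cv2.imwrite("pics/end_w.png",p["image"]);cv2.imwrite("pics/end_s.png",c["image"])
for P in(p,c,sd):
    for nm,h in(("cover",.016),("cover_rib",.044),("tin",0),("meter",0),("clip_lifter",.005)):
        for e in spot_point(P,nm)[:1]: print(nm,np.round(e["at"]),round(e["conf"],2),at_z(P,e["at"],h).round(4))
o=outline_of(p,"cover")
if o:
    k=max(cv2.findContours(o[0]["region"].astype(np.uint8),0,2)[0],key=cv2.contourArea)
    print("corners",[at_z(p,x,.020)[:2].round(4).tolist() for x in cv2.boxPoints(cv2.minAreaRect(k))])
s=sense();print(s["time_s"],s["finger_gap"])
E
python3 l.py
```

```text
0.023999999999999994 [0.5396554  0.34308324 0.02471179] [-2.7 -1.1  7.5] [-0.21  0.36 -0.06]
cover [319. 116.] 0.87 [0.5194 0.2815 0.016 ]
cover_rib [338.  58.] 0.65 [0.5391 0.3422 0.044 ]
tin [214. 214.] 0.96 [0.3807 0.1548 0.    ]
cover [242. 329.] 0.86 [0.5165 0.2786 0.016 ]
cover_rib [209. 341.] 0.6 [0.541 0.342 0.044]
tin [329. 319.] 0.96 [0.3831 0.1622 0.    ]
meter [248. 202.] 0.83 [ 0.7523 -0.0472  0.    ]
clip_lifter [337. 177.] 0.71 [ 0.5954 -0.2593  0.005 ]
cover [264. 310.] 0.62 [0.5208 0.2774 0.016 ]
cover_rib [244. 319.] 0.97 [0.5367 0.3366 0.044 ]
tin [335. 300.] 0.78 [0.3889 0.1545 0.    ]
meter [262. 203.] 0.78 [ 0.7561 -0.0503  0.    ]
clip_lifter [334. 175.] 0.55 [ 0.6259 -0.2691  0.005 ]
corners [[0.4193, 0.2187], [0.4797, 0.3867], [0.6129, 0.3485], [0.5652, 0.1721]]
51.9167 0.026098958961014863
```

```bash
python3 -c "
from plant import *
print(job_done())"
```

```text
the job is handed in; nothing more can be done
None
```

I pried the rivet pin up until the cover came free, stood the lifter back in its holder, and set the cover down flat and right way up on the bare bench left of the unit. I handed the job in at about 52 s; no verdict came back, and the tip cleaner and tape were not checked again at the end.

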